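# Put the dried cone filters away and knock the bin's pins home

### The arm

A 6-joint arm with a two-finger parallel gripper is mounted at the origin on the work surface. World frame = base frame: x ahead of the robot, y to its left, z up, the work surface at z = 0. Lengths are in m, angles in degrees, forces in N, time in s.
With the tool pointing down it reaches from about 0.375 to 0.9 m from the base axis. Payload 3.1 kg.
Tool frame: the origin (TCP) lies at the very end of the fingers, on their centre line; the grasp point (between the pads) lies 19 mm behind it; z points along the fingers, y is the line along which they close (so a half turn about z gives the same grasp; the last joint's range is limited). The gripper opens to 87 mm and grips with 3 to 60 N. Pads are 19 mm wide; open, the fingers measure 117 mm over their backs; the gripper's body (75 mm by 190 mm) begins 51 mm behind the grasp point.
Start: joints at [-81.904, 30.224, 82.088, -0, 67.689, -10.227], TCP at [0.197, -0.593, 0.223] pointing down, gripper open.
Joint ranges: [-176.69, 176.69], [-43.24, 126.21], [12.49, 139.97], [-82, 262], [0, 151.66], [-163.58, 163.58]. Speed limits (degrees/s): [159.86, 159.86, 180, 180, 180, 180].

### API

Orientations are given as a 3x3 rotation matrix whose columns are the frame's x, y, z axes.
In Python, from rig import readout, viewer, ticket gives the robot as it stands.
- The arm moves only by the tool send_rows, never from a script. Its argument "moves" is a list of rows, each a list of 6 numbers: the shift along the tool's x, y, z in units of 250 mm (1.0 is 250 mm), then the turn, a rotation vector about the tool's x, y, z in units of 90 degrees (1.0 is 90 degrees). A call has 1 to 12 rows; each row is the pose to reach, as a shift and turn from the pose commanded when the call began, along the tool's axes at that moment; what a row does not reach only later rows make up. A row lasts 1/10 s, in which the tool goes at most 50 mm and 8.59 degrees, less where a joint would pass 70% of its speed; a pose out of reach is approached as far as the arm can. A call with a number of a shift or a turn outside -1 to 1 is refused whole. A call with a gripper value outside its range is refused whole. "grip" is the opening, from 0 (shut) to 1 (fully open), set as the call begins (left out, the last holds). The fingers move at their own pace and stop on an object; the grip force is fixed at half the most. Time passes only in rows, so rows that repeat a pose let the fingers close. It gives the time, the measured TCP pose, the force, the opening and the grip force at its end, in the units of the state.
- readout.read_state(): the state, without advancing time (a new reading comes with each control period).
- viewer.capture(name): name is "scene" or "top"; returns (picture, depth): 400x640x3 uint8, red, green, blue; 400x640 float32, m along the optical axis (not along the pixel's ray), 0 where there is no reading.
- viewer.camera_info(name): a dict with "fx", "fy", "cx", "cy" (pixels), "R" (3x3) and "t" (3): a world point X has camera coordinates R X + t. Camera axes: x right, y down, z forward; pixel columns grow to the right and rows downward; lengths in m; the calibration is good to about 2 mm. A picture is of the moment at which its call begins. camera_info takes no time and is no camera call.
- ticket.hand_in(): hands the job in; it is judged then, once.
The state is a dict: "time_s": time; "joint_positions": joint angles; "qvel": joint speeds; "tau": joint torques, N m; "position": TCP position; "tcp_rot": TCP orientation; "force": force on the tool from outside, world axes, zero at the start; "moment": the same for the moment, N m; "opening": opening from 0.0 (shut) to 1.0 (fully open); "grasp_force": force on a finger pad.
Only numpy, scipy, OpenCV 4.12 (cv2) and the standard library are available. Lean on these libraries where they do the work, as an engineer would, in place of code of your own. Each camera call takes 0.05 s, during which the arm holds its last target. There are 200 camera calls.

### The job

Lift every cone filter up off its drying post and stand it upright, knob up, on the floor of the open bin, then close the blue lid all the way. With the lid shut, knock all three of its sprung pins fully home with brisk blows of the mallet, not touching them with the gripper itself, and stand the mallet back on its striking face with its head over the grey square on its mat. Leave the other things on the bench where they are.

Things in the scene. Friction and masses are not known exactly. Their poses are not given: they have to be found in the camera images.
- bin: grey open-topped plastic filter bin fixed to the bench, outside 170 (x) x 300 (y) x 125 mm high, walls and floor 5 mm. Origin: centre of its underside; its +x side carries the hinge of the lid
- lid (a joint): angle of the blue lid: 0 = shut, lying level on the bin; about 1.57 = upright; at most 1.9 (rad). Stiff hinge, stays where left; closing takes about 2 to 5 N at the front edge
- lid_hinge (a point): middle of the lid's hinge line, which runs along the bin's y on the rim of its +x side, 125 mm above the bench; at this point the lid's frame: x points from the lid's free edge to the hinge, y along the hinge, z the outward (upper) normal
- lid_front (a point): middle of the free edge of the lid, on its outer (upper when shut) face. The lid is a blue plate 170 mm deep, 304 mm wide, 8 mm thick, with a lip 50 mm wide that projects 28 mm beyond the middle of this edge
- pin_left (a joint): travel of the left pin into the lid: 0 = right up, 0.018 = fully home (m). A spring and stiff friction resist with 4 to 7 N, and it stays as far down as it has been driven
- pin_mid (a joint): travel of the mid pin into the lid: 0 = right up, 0.018 = fully home (m). A spring and stiff friction resist with 4 to 7 N, and it stays as far down as it has been driven
- pin_right (a joint): travel of the right pin into the lid: 0 = right up, 0.018 = fully home (m). A spring and stiff friction resist with 4 to 7 N, and it stays as far down as it has been driven
- head_left: round steel head of the left sprung pin of the shut lid (at x -15, y 105 mm of the bin's centre), 30 mm across, 10 mm thick; origin: centre of its underside; z is the lid's outward normal. Its top stands 38 mm above the bin's rim (30 mm above the lid's top) with the lid shut and the pin up, 20 mm above the rim when the pin is fully home
- head_mid: round steel head of the mid sprung pin of the shut lid (at x 30, y 0 mm of the bin's centre), 30 mm across, 10 mm thick; origin: centre of its underside; z is the lid's outward normal. Its top stands 38 mm above the bin's rim (30 mm above the lid's top) with the lid shut and the pin up, 20 mm above the rim when the pin is fully home
- head_right: round steel head of the right sprung pin of the shut lid (at x -15, y -105 mm of the bin's centre), 30 mm across, 10 mm thick; origin: centre of its underside; z is the lid's outward normal. Its top stands 38 mm above the bin's rim (30 mm above the lid's top) with the lid shut and the pin up, 20 mm above the rim when the pin is fully home
- rack: beech drying rack fixed to the bench, base 310 (x) x 100 (y) x 12 mm, with three upright round posts 18 mm across at x -105, 0 and +105 mm of its centre, their tops 97 mm above the bench. Origin: centre of its underside
- filter_a: white cone filter, one of two or three alike (absent ones read None): hollow, open below, rim 82 mm across, tapering to 42 mm across at 75 mm height, closed there by a 5 mm top; on it a solid round grip knob 24 mm across, from 75 to 101 mm height. 90 g. Origin: centre of the rim, z up through the knob. At the start it hangs over a rack post, rim 27 mm above the bench
- filter_b: white cone filter, one of two or three alike (absent ones read None): hollow, open below, rim 82 mm across, tapering to 42 mm across at 75 mm height, closed there by a 5 mm top; on it a solid round grip knob 24 mm across, from 75 to 101 mm height. 90 g. Origin: centre of the rim, z up through the knob. At the start it hangs over a rack post, rim 27 mm above the bench
- filter_c: white cone filter, one of two or three alike (absent ones read None): hollow, open below, rim 82 mm across, tapering to 42 mm across at 75 mm height, closed there by a 5 mm top; on it a solid round grip knob 24 mm across, from 75 to 101 mm height. 90 g. Origin: centre of the rim, z up through the knob. At the start it hangs over a rack post, rim 27 mm above the bench
- mallet: square-headed black rubber mallet standing on its striking face: head 66 x 66 mm, 60 mm high; level beech handle of 26 x 26 mm section along -x from x = -33 to -187 mm, centred 32 mm above the striking face. Origin: centre of the lower striking face, z up. 420 g, centre of mass about 8 mm from the head's middle towards the handle
- mat: thin black rubber mat fixed to the bench, 200 (x) x 110 (y) x 3 mm, the mallet's place. Origin: centre of its underside
- mat_spot (a point): the place for the middle of the mallet's head: on top of the mat, 50 mm to +x of its centre, inlaid as a grey square of 70 mm; the mallet may point any way
- ramekin: white ceramic ramekin, 84 mm across, 45 mm high, origin under its centre; a bystander
- rod: short dark metal rod, 120 mm long along x, 18 mm thick, lying; origin under its centre; a bystander
- scrubber: beech toothbrush-style scrubber lying along x, 150 x 22 x 27 mm high; origin under its centre; a bystander
- jar: amber glass jar, 68 mm across, 95 mm high; origin under its centre; a bystander
- peg_tray: small open wooden tray, 100 x 140 x 45 mm high; origin under its centre; a bystander
- tin: metal tin, 72 mm across, 70 mm high; origin under its centre; a bystander
- soap: brown bar of soap, 85 x 55 x 30 mm; origin under its centre; a bystander
There are look-alikes about, which are no part of the job. What is shaped like the mallet but purple is not meant.

How it is judged (in metres and radians):
On the way, in this order (a step that is already met when the one before it is completed fails the run):
1. every filter stands upright on the bin's floor, let go (x of filter_a in the frame of bin between -0.06 and 0.06 m and y of filter_a in the frame of bin between -0.13 and 0.13 m and z of each of filter_a, filter_b, filter_c in the frame of bin below 0.015 m and angle between each of filter_a, filter_b, filter_c's own z axis and vertical below 0.15 rad and contact force between the fingers and filter_a below 0.5 N and x of filter_b in the frame of bin between -0.06 and 0.06 m and y of filter_b in the frame of bin between -0.13 and 0.13 m and contact force between the fingers and filter_b below 0.5 N and x of filter_c in the frame of bin between -0.06 and 0.06 m and y of filter_c in the frame of bin between -0.13 and 0.13 m and contact force between the fingers and filter_c below 0.5 N), for 0.2 s.
2. then the lid is shut (value of joint lid below 0.04 rad), for 0.2 s.
3. then a pin is struck with the mallet: driven down faster than 0.03 m/s by it (((velocity of joint pin_left above 0.03 m/s and contact force between mallet and head_left above 1 N) or (velocity of joint pin_mid above 0.03 m/s and contact force between mallet and head_mid above 1 N) or (velocity of joint pin_right above 0.03 m/s and contact force between mallet and head_right above 1 N))).
4. then all three pins are driven fully home (within 2.5 mm), in any order (value of joint each of pin_left, pin_mid, pin_right above 0.0155 m), for 0.2 s.
At the end, for the whole second after the job is handed in: every filter stands upright (within 0.15 rad) on the bin's floor, the lid is shut (within 0.04 rad), all three pins are home (15.5 mm of 18 mm or more), and the mallet stands at rest on its striking face, its head's middle within 45 mm of the head spot on the mat (all of step 1 and all of step 4 and value of joint lid below 0.04 rad and horizontal distance between mallet and mat_spot below 0.045 m and height (world z) of mallet between -0.003 and 0.012 m and angle between mallet's own z axis and vertical below 0.2 rad and linear speed of mallet below 0.02 m/s); the robot touches nothing.
It fails at once if the gripper or arm itself presses a pin (contact force between any of the fingers, the arm and head_left above 1.5 N or contact force between any of the fingers, the arm and head_mid above 1.5 N or contact force between any of the fingers, the arm and head_right above 1.5 N).
It fails at once if a bystander is shifted by more than 40 mm (distance of any of ramekin, rod, scrubber, jar, peg_tray, tin, soap from where it was at the start of the episode above 0.04 m).
Of filter_a, filter_b, filter_c only 2 to 3 are there at a start; the rules pass over those that are not, and their reading is None.
At some moment in a run one of mallet may be knocked a few centimetres aside while the robot is not near it.
It also fails if it takes over 208 s, if anything falls off the work surface, if the arm or the gripper's body presses on something with over 40 N, if the wrist force passes 120 N, or if a joint passes its speed limit or range.

## Working session

There is one attempt and no reset: what is moved stays moved. The work goes in short steps, Python scripts to look and compute and a tool call to move; the robot and the scene stay as the last step left them, time stands still between calls to the robot, and variables do not carry over. Pictures are saved under pics/ and viewed, at most 14 in all, crops included, and the job is handed in when it is done.

Besides the shell and the picture viewer there is one more tool, called after "Call:" as a command line: name --pt "numbers of a row" for each row, then --argument value for the rest. send_rows: Moves the arm, as the interface text tells. Shifts and turns lie within -1 to 1; 1 stands for 250 mm of shift or 90 degrees of turn. Its arguments: {"type":"object","properties":{"moves":{"type":"array"},"grip":{"type":"number"}},"required":["moves"]}

```bash
mkdir -p pics; cat > h.py <<'E'
import numpy as np,cv2
from rig import readout,viewer,ticket
def cap(n,f=None):
    p,d=viewer.capture(n)
    if f: cv2.imwrite('pics/'+f,p[:,:,::-1])
    return p,d
def world(n,d):
    c=viewer.camera_info(n);R=np.array(c['R']);t=np.array(c['t'])
    v,u=np.mgrid[0:400,0:640]
    P=np.stack([(u-c['cx'])/c['fx']*d,(v-c['cy'])/c['fy']*d,d],-1)
    W=(P-t)@R
    W[d==0]=np.nan
    return W
E
python3 - <<'E'
from h import *
for n in('scene','top'):
    p,d=cap(n,n+'0.png'); np.save(n+'0.npy',world(n,d)); np.save(n+'0p.npy',p)
    c=viewer.camera_info(n);print(n,c)
s=readout.read_state();print(s)
E
```

```text
scene {'fx': 490.2292315038082, 'fy': 490.2292315038082, 'cx': 324.67366786787136, 'cy': 190.5743042190971, 'R': array([[ 0.3275181 ,  0.94470317,  0.01636522],
       [ 0.79030578, -0.26441537, -0.5527217 ],
       [-0.51783073,  0.19395989, -0.83320519]]), 't': array([-0.14123922, -0.30513206,  1.51262415])}
top {'fx': 511.56533803875004, 'fy': 511.56533803875004, 'cx': 315.2855943434172, 'cy': 192.79078384850044, 'R': array([[ 0.04028607, -0.99918672,  0.00171169],
       [-0.97485727, -0.03968076, -0.21926866],
       [ 0.21915825,  0.00716482, -0.97566302]]), 't': array([-0.03819129,  0.5112044 ,  1.44554355])}
{'time_s': 0.1, 'joint_positions': array([-8.19025965e+01,  3.02729272e+01,  8.21499154e+01,  1.27833884e-03,
        6.76859350e+01, -1.02274286e+01]), 'qvel': array([-0.11591481, -0.13998461, -0.24817573, -0.04364919,  0.00227096,
        0.04502036]), 'tau': array([-6.23429751e-04, -4.40985096e+01, -1.77150357e+01,  6.35422859e-02,
        5.33865974e-02, -2.99493729e-05]), 'position': array([ 0.19644248, -0.59264382,  0.22167226]), 'tcp_rot': array([[ 9.49292017e-01,  3.14395618e-01, -2.46984776e-04],
       [ 3.14395512e-01, -9.49290218e-01,  1.88250510e-03],
       [ 3.57391123e-04, -1.86469797e-03, -9.99998198e-01]]), 'force': array([ 0.35347125, -0.30425565, -0.15940779]), 'moment': array([-0.0006638 ,  0.01552791, -0.01425012]), 'grasp_force': 0.0, 'opening': 0.9985447939502733}
```

View pics/top0.png

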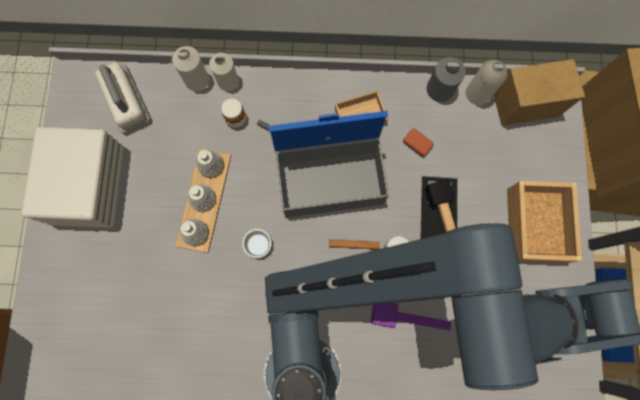

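View pics/scene0.png

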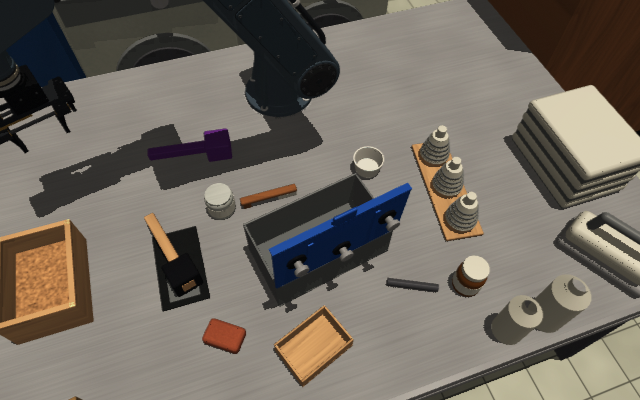

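Top view: three filters at about (208,162), (201,197), (193,232); bin centre ≈(333,185) with the lid up; mallet head ≈(439,192) on the mat. The purple mallet at (385,315) is a decoy.

```bash
python3 - <<'E'
from h import *
T=np.load('top0.npy');S=np.load('scene0.npy');pT=np.load('top0p.npy').astype(int);pS=np.load('scene0p.npy').astype(int)
def box(W,p,u0,u1,v0,v1): return W[v0:v1,u0:u1].reshape(-1,3),p[v0:v1,u0:u1].reshape(-1,3)
for nm,W,bs in(('top',T,[(190,225,140,180),(183,218,176,215),(175,212,212,250)]),('scene',S,[(440,485,185,235),(430,470,150,200),(415,455,118,168)])):
    for b in bs:
        P,_=box(W,None if 0 else pT,*b); k=P[P[:,2]>.122]; print(nm,'knob',len(k),np.round((k.min(0)+k.max(0))/2,4),np.round(np.median(k,0),4),k[:,2].max().round(4))
# bin rim
for nm,W,p,b in(('top',T,pT,(265,400,105,225)),('scene',S,pS,(235,420,165,300))):
    P,c=box(W,p,*b); m=(abs(P[:,2]-.125)<.004)&~((c[:,2]>c[:,0]+40)); k=P[m].astype(np.float32)
    r=cv2.minAreaRect(k[:,:2]*1000);print(nm,'rim',m.sum(),r)
    B=(c[:,2]>c[:,0]+50)&(P[:,2]>.1);q=P[B]
    print(' lid',len(q),q.min(0).round(3),q.max(0).round(3)); q0=q-q.mean(0); print(' normal',np.linalg.svd(q0,full_matrices=0)[2][2].round(3),q.mean(0).round(3))
# mallet
for nm,W,p,b in(('top',T,pT,(415,462,172,232)),('scene',S,pS,(140,215,205,310))):
    P,c=box(W,p,*b)
    dark=c.sum(1)<150
    h=P[dark&(P[:,2]>.055)&(P[:,2]<.07)]; print(nm,'head',len(h),cv2.minAreaRect((h[:,:2]*1000).astype(np.float32)),np.median(h[:,2]))
    w=P[~dark&(P[:,2]>.04)&(P[:,2]<.055)&(c[:,0]>c[:,2]+30)];print(' handle',len(w),cv2.minAreaRect((w[:,:2]*1000).astype(np.float32)),np.median(w[:,2]))
    g=P[(c.sum(1)<120)&(P[:,2]<.012)]; print(' mat',len(g),cv2.minAreaRect((g[:,:2]*1000).astype(np.float32)))
for nm,im,b in(('s',pS,(140,420,170,315)),):
    cv2.imwrite('pics/crop1.png',cv2.resize(im[b[2]:b[3],b[0]:b[1],::-1].astype(np.uint8),None,fx=2.8,fy=2.8,interpolation=2))
E
```

```text
top knob 56 [0.5968 0.306  0.1279] [0.5955 0.306  0.1285] 0.1337
top knob 57 [0.4913 0.3216 0.1285] [0.4906 0.3207 0.1285] 0.1339
top knob 61 [0.3881 0.3337 0.128 ] [0.3873 0.3343 0.1276] 0.1334
scene knob 71 [0.5934 0.3067 0.1268] [0.5938 0.3066 0.1279] 0.1313
scene knob 88 [0.5385 0.3146 0.1272] [0.4914 0.319  0.1276] 0.1319
scene knob 86 [0.4352 0.3305 0.1271] [0.39   0.3313 0.127 ] 0.1318
top rim 516 ((556.1250610351562, -61.531951904296875), (173.93565368652344, 300.6367492675781), 10.179900169372559)
 lid 2699 [ 0.613 -0.193  0.137] [0.678 0.105 0.328]
 normal [-0.984 -0.174  0.04 ] [ 0.644 -0.043  0.238]
scene rim 567 ((554.8325805664062, -58.23908996582031), (179.82974243164062, 301.0426025390625), 10.083024978637695)
 lid 1234 [ 0.61  -0.193  0.264] [0.678 0.108 0.326]
 normal [-0.982 -0.174  0.076] [ 0.647 -0.051  0.3  ]
top head 478 ((531.0579833984375, -385.9835510253906), (66.74467468261719, 68.5009765625), 15.786165237426758) 0.06337333076753293
 handle 244 ((460.57415771484375, -404.18182373046875), (79.95524597167969, 29.170452117919922), 15.65243148803711) 0.0483420999018363
 mat 713 ((501.7264404296875, -391.6925048828125), (102.62721252441406, 166.30235290527344), 89.20320129394531)
scene head 790 ((528.1653442382812, -383.33795166015625), (67.49393463134766, 65.84798431396484), 15.490177154541016) 0.06254286428874874
 handle 603 ((454.6249084472656, -403.4229736328125), (222.40574645996094, 28.011613845825195), 15.370412826538086) 0.047548775399910884
 mat 1824 ((485.635498046875, -389.56219482421875), (108.56879425048828, 205.20738220214844), 88.51443481445312)
```

View pics/crop1.png

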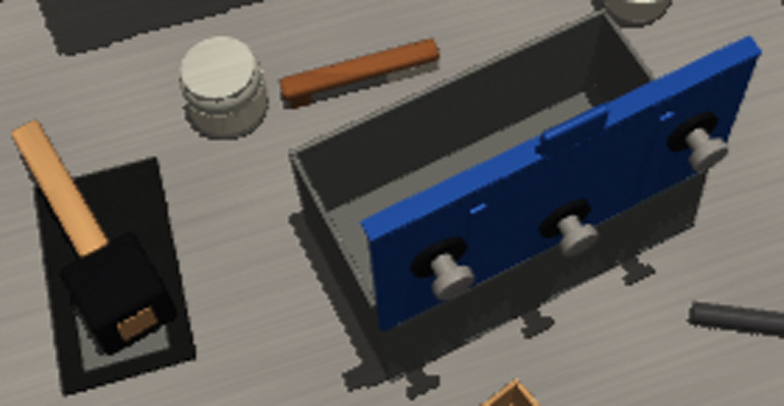

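Everything can be done in the bin frame (yaw ≈10.1°, centre ≈(0.554,-0.060)). I'll turn the tool to match it, then move over to the rack.

Call:
send_rows --pt "0 0 -0.12 0 0 0.091" --pt "0 0 -0.12 0 0 0.091" --grip 0.55

```text
time_s: 0.3
position: [0.1969, -0.5954, 0.2555]
tcp_rot: [[0.985, 0.175, 0.001], [0.175, -0.985, -0.006], [-0.0, 0.007, -1.0]]
force: [0.1, -0.8, 0.3]
opening: 0.897
grasp_force: 0.0
```

Call:
send_rows --pt "1 -1 0 0 0 0" --pt "1 -1 0 0 0 0" --pt "1 -1 0 0 0 0" --pt "1 -1 0 0 0 0" --pt "1 -1 0 0 0 0" --pt "1 -1 0 0 0 0" --pt "1 -1 0 0 0 0" --pt "1 -1 0 0 0 0"

```text
time_s: 1.1
position: [0.4002, -0.2976, 0.2519]
tcp_rot: [[0.983, 0.184, -0.001], [0.184, -0.983, 0.004], [0.0, -0.004, -1.0]]
force: [-0.1, 0.2, 0.2]
opening: 0.55
grasp_force: 0.0
```

Call:
send_rows --pt "0.32 -1 0 0 0 0" --pt "0.32 -1 0 0 0 0" --pt "0.32 -1 0 0 0 0" --pt "0.32 -1 0 0 0 0" --pt "0.32 -1 0 0 0 0" --pt "0.32 -1 0 0 0 0" --pt "0.32 -1 0 0 0 0"

```text
time_s: 1.8
position: [0.4331, -0.0419, 0.2523]
tcp_rot: [[0.984, 0.18, -0.001], [0.18, -0.984, -0.0], [-0.001, 0.0, -1.0]]
force: [0.2, -0.1, 0.6]
opening: 0.553
grasp_force: 0.0
```

Call:
send_rows --pt "0.4 -1 0 0 0 0" --pt "0.4 -1 0 0 0 0" --pt "0.4 -1 0 0 0 0" --pt "0.4 -1 0 0 0 0" --pt "0.4 -1 0 0 0 0" --pt "0.4 -1 0 0 0 0" --pt "0.4 -1 0 0 0 0" --pt "0.4 -1 0 0 0 0"

```text
time_s: 2.6
position: [0.4885, 0.2189, 0.252]
tcp_rot: [[0.985, 0.175, -0.001], [0.175, -0.985, -0.001], [-0.001, 0.001, -1.0]]
force: [-0.4, -0.4, -0.3]
opening: 0.551
grasp_force: 0.0
```

```bash
cat >> h.py <<'E'
O=np.array([.554,-.060]);A=np.radians(10.1);EX=np.array([np.cos(A),np.sin(A)]);EY=np.array([-EX[1],EX[0]])
def where():
    s=readout.read_state();p=s['position'];R=s['tcp_rot'];d=p[:2]-O
    print('t',s['time_s'],'bin',(d@EX).round(4),(d@EY).round(4),'z',p[2].round(4),'yaw',np.degrees(np.arctan2(R[1,0],R[0,0])).round(2),'tz',R[:,2].round(3),'F',s['force'].round(1),'op',round(s['opening'],3),'g',s['grasp_force'])
    return s
E
python3 -c "from h import *;where()"
```

```text
t 2.6 bin -0.0156 0.286 z 0.252 yaw 10.1 tz [-0.001 -0.001 -1.   ] F [-0.4 -0.4 -0.3] op 0.551 g 0.0
```

Call:
send_rows --pt "0.48 -0.262 0 0 0 0" --pt "0.48 -0.262 0 0 0 0" --pt "0.48 -0.262 0 0 0 0" --pt "0.48 -0.262 0 0 0 0" --pt "0.48 -0.262 0.25 0 0 0" --pt "0.48 -0.262 0.4 0 0 0" --pt "0.48 -0.262 0.5 0 0 0" --pt "0.48 -0.262 0.58 0 0 0" --pt "0.48 -0.262 0.58 0 0 0"

```text
time_s: 3.5
position: [0.5919, 0.3024, 0.1042]
tcp_rot: [[0.985, 0.173, -0.008], [0.173, -0.985, -0.003], [-0.009, 0.002, -1.0]]
force: [-0.1, -0.5, 0.6]
opening: 0.549
grasp_force: 0.0
```

Call:
send_rows --pt "0 0 0 0 0 0" --pt "0 0 0 0 0 0" --pt "0 0 0 0 0 0" --pt "0 0 0 0 0 0" --grip 0

```text
time_s: 3.9
position: [0.5951, 0.3064, 0.109]
tcp_rot: [[0.984, 0.176, 0.002], [0.176, -0.984, 0.001], [0.002, -0.0, -1.0]]
force: [0.3, 0.2, 0.0]
opening: 0.276
grasp_force: 21.2
```

```bash
python3 -c "
from h import *;where()
p,d=cap('scene');cv2.imwrite('pics/g1.png',cv2.resize(p[90:260,380:540,::-1],None,fx=3,fy=3))"
```

```text
t 3.9 bin 0.1047 0.3535 z 0.109 yaw 10.13 tz [ 0.002  0.001 -1.   ] F [0.3 0.2 0. ] op 0.276 g 21.24292016029358
```

View pics/g1.png

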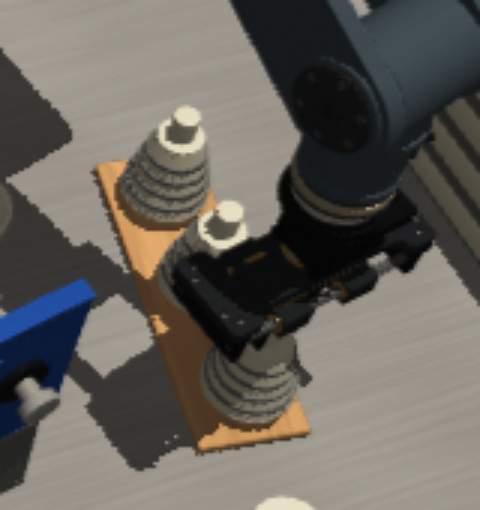

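The grasp on filter A is good: opening 24 mm. Next I'll lift it and carry it to the bin.

Call:
send_rows --pt "0 0 -0.1 0 0 0" --pt "0 0 -0.25 0 0 0" --pt "0 0 -0.42 0 0 0" --pt "0 0 -0.58 0 0 0" --pt "-0.1 0.03 -0.64 0 0 0" --pt "-0.25 0.1 -0.64 0 0 0" --pt "-0.372 0.22 -0.64 0 0 0" --pt "-0.372 0.38 -0.64 0 0 0" --pt "-0.372 0.55 -0.64 0 0 0" --pt "-0.372 0.7 -0.64 0 0 0" --pt "-0.372 0.8 -0.64 0 0 0"

```text
time_s: 5.05
position: [0.5381, 0.0908, 0.268]
tcp_rot: [[0.985, 0.175, 0.001], [0.175, -0.985, -0.001], [0.001, 0.001, -1.0]]
force: [-0.0, 0.5, -1.2]
opening: 0.267
grasp_force: 29.6
```

Call:
send_rows --pt "0 0.15 0 0 0 0" --pt "0 0.264 0 0 0 0" --pt "0 0.264 0.1 0 0 0" --pt "0 0.264 0.25 0 0 0" --pt "0 0.264 0.4 0 0 0" --pt "0 0.264 0.54 0 0 0" --pt "0 0.264 0.64 0 0 0" --pt "0 0.264 0.7 0 0 0" --pt "0 0.264 0.72 0 0 0" --pt "0 0.264 0.72 0 0 0"

```text
time_s: 6.05
position: [0.5497, 0.0288, 0.0878]
tcp_rot: [[0.984, 0.176, -0.0], [0.176, -0.984, 0.001], [-0.0, -0.001, -1.0]]
force: [-0.7, -0.6, -0.2]
opening: 0.268
grasp_force: 29.9
```

```bash
python3 -c "
from h import *;where()"
```

```text
t 6.05 bin 0.0113 0.0882 z 0.0878 yaw 10.17 tz [-0.     0.001 -1.   ] F [-0.7 -0.6 -0.2] op 0.268 g 29.87103134393692
```

Call:
send_rows --pt "0 0 0 0 0 0" --pt "0 0 0 0 0 0" --pt "0 0 0 0 0 0" --pt "0 0 -0.1 0 0 0" --pt "0 0 -0.3 0 0 0" --pt "0 0 -0.5 0 0 0" --pt "0 0 -0.72 0 0 0" --pt "0 0 -0.72 0 0 0" --grip 0.55

```text
time_s: 6.85
position: [0.554, 0.0274, 0.275]
tcp_rot: [[0.984, 0.176, 0.015], [0.176, -0.984, -0.002], [0.015, 0.005, -1.0]]
force: [0.7, 0.6, 0.7]
opening: 0.546
grasp_force: 0.0
```

Call:
send_rows --pt "-0.03 -1 0 0 0 0" --pt "-0.03 -1 0 0 0 0" --pt "-0.03 -1 0 0 0 0" --pt "-0.03 -1 0 0 0 0" --pt "-0.03 -1 0 0 0 0" --pt "-0.03 -1 0 0 0 0"

```text
time_s: 7.45
position: [0.496, 0.2781, 0.2671]
tcp_rot: [[0.983, 0.183, -0.001], [0.183, -0.983, 0.002], [-0.001, -0.002, -1.0]]
force: [0.5, -0.5, -2.1]
opening: 0.551
grasp_force: 0.0
```

Call:
send_rows --pt "0 -0.19 0 0 0 0" --pt "0 -0.19 0 0 0 0" --pt "0 -0.19 0.15 0 0 0" --pt "0 -0.19 0.3 0 0 0" --pt "0 -0.19 0.45 0 0 0" --pt "0 -0.19 0.56 0 0 0" --pt "0 -0.19 0.64 0 0 0" --pt "0 -0.19 0.64 0 0 0"

```text
time_s: 8.25
position: [0.488, 0.3173, 0.1044]
tcp_rot: [[0.985, 0.175, -0.007], [0.175, -0.985, -0.003], [-0.007, 0.002, -1.0]]
force: [-0.9, 0.2, 0.3]
opening: 0.548
grasp_force: 0.0
```

Call:
send_rows --pt "0 0 0 0 0 0" --pt "0 0 0 0 0 0" --pt "0 0 0 0 0 0" --pt "0 0 0 0 0 0" --grip 0

```text
time_s: 8.65
position: [0.4906, 0.3199, 0.1088]
tcp_rot: [[0.984, 0.176, 0.002], [0.176, -0.984, 0.001], [0.002, -0.001, -1.0]]
force: [-1.5, 0.0, 0.9]
opening: 0.277
grasp_force: 7.1
```

```bash
python3 -c "
from h import *;where()
p,d=cap('scene','s2.png')"
```

```text
t 8.65 bin 0.0042 0.3852 z 0.1088 yaw 10.13 tz [ 0.002  0.001 -1.   ] F [-1.5  0.   0.9] op 0.277 g 7.079927623271942
```

View pics/s2.png

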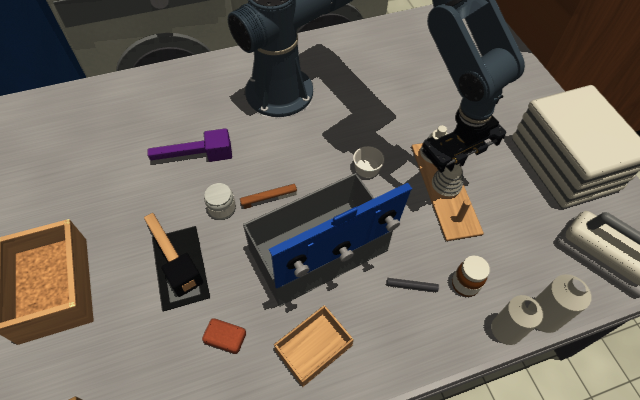

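The picture shows A's post bare (460,210) and B held at (447,172). B goes to the middle of the bin.

Call:
send_rows --pt "0 0 -0.1 0 0 0" --pt "0 0 -0.25 0 0 0" --pt "0 0 -0.42 0 0 0" --pt "0 0 -0.58 0 0 0" --pt "0 0.03 -0.64 0 0 0" --pt "-0.03 0.1 -0.64 0 0 0" --pt "-0.06 0.22 -0.64 0 0 0" --pt "-0.1 0.38 -0.64 0 0 0" --pt "-0.1 0.55 -0.64 0 0 0" --pt "-0.1 0.7 -0.64 0 0 0" --pt "-0.1 0.86 -0.64 0 0 0" --pt "-0.1 1 -0.64 0 0 0"

```text
time_s: 9.9
position: [0.5092, 0.0673, 0.2679]
tcp_rot: [[0.984, 0.176, 0.001], [0.176, -0.984, -0.0], [0.0, 0.001, -1.0]]
force: [0.3, 0.7, -0.1]
opening: 0.272
grasp_force: 30.0
```

Call:
send_rows --pt "0 0.15 0 0 0 0" --pt "0 0.3 0 0 0 0" --pt "0 0.45 0 0 0 0" --pt "0 0.54 0.1 0 0 0" --pt "0 0.54 0.25 0 0 0" --pt "0 0.54 0.4 0 0 0" --pt "0 0.54 0.54 0 0 0" --pt "0 0.54 0.64 0 0 0" --pt "0 0.54 0.7 0 0 0" --pt "0 0.54 0.72 0 0 0" --pt "0 0.54 0.72 0 0 0"

```text
time_s: 11.0
position: [0.5324, -0.0634, 0.0876]
tcp_rot: [[0.984, 0.176, -0.002], [0.176, -0.984, 0.001], [-0.001, -0.001, -1.0]]
force: [0.8, -0.4, -0.1]
opening: 0.264
grasp_force: 30.0
```

```bash
python3 -c "
from h import *;where()"
```

```text
t 11.0 bin -0.0218 0.0004 z 0.0876 yaw 10.16 tz [-0.002  0.001 -1.   ] F [ 0.8 -0.4 -0.1] op 0.264 g 29.998658895492554
```

Call:
send_rows --pt "0 0 0 0 0 0" --pt "0 0 0 0 0 0" --pt "0 0 0 0 0 0" --pt "0 0 -0.1 0 0 0" --pt "0 0 -0.3 0 0 0" --pt "0 0 -0.5 0 0 0" --pt "0 0 -0.72 0 0 0" --pt "0 0 -0.72 0 0 0" --grip 0.55

```text
time_s: 11.8
position: [0.5373, -0.065, 0.2749]
tcp_rot: [[0.984, 0.176, 0.015], [0.176, -0.984, -0.005], [0.014, 0.007, -1.0]]
force: [-0.3, 0.4, -0.5]
opening: 0.55
grasp_force: 0.0
```

Call:
send_rows --pt "-0.15 -1 0 0 0 0" --pt "-0.15 -1 0 0 0 0" --pt "-0.15 -1 0 0 0 0" --pt "-0.15 -1 0 0 0 0" --pt "-0.15 -1 0 0 0 0" --pt "-0.15 -1 0 0 0 0" --pt "-0.15 -1 0 0 0 0"

```text
time_s: 12.5
position: [0.4514, 0.1767, 0.2674]
tcp_rot: [[0.984, 0.18, -0.0], [0.18, -0.984, -0.001], [-0.0, 0.0, -1.0]]
force: [1.0, -0.2, 0.7]
opening: 0.548
grasp_force: 0.0
```

Call:
send_rows --pt "-0.148 -0.662 0 0 0 0" --pt "-0.148 -0.662 0 0 0 0" --pt "-0.148 -0.662 0 0 0 0" --pt "-0.148 -0.662 0 0 0 0" --pt "-0.148 -0.662 0.15 0 0 0" --pt "-0.148 -0.662 0.3 0 0 0" --pt "-0.148 -0.662 0.45 0 0 0" --pt "-0.148 -0.662 0.56 0 0 0" --pt "-0.148 -0.662 0.64 0 0 0" --pt "-0.148 -0.662 0.64 0 0 0"

```text
time_s: 13.5
position: [0.3862, 0.3297, 0.1048]
tcp_rot: [[0.985, 0.173, -0.005], [0.173, -0.985, -0.003], [-0.006, 0.002, -1.0]]
force: [-0.6, 0.2, 0.1]
opening: 0.551
grasp_force: 0.0
```

Call:
send_rows --pt "0 0 0 0 0 0" --pt "0 0 0 0 0 0" --pt "0 0 0 0 0 0" --pt "0 0 0 0 0 0" --grip 0

```text
time_s: 13.9
position: [0.3875, 0.3326, 0.1087]
tcp_rot: [[0.984, 0.176, 0.002], [0.176, -0.984, 0.002], [0.003, -0.001, -1.0]]
force: [1.3, 0.2, 1.3]
opening: 0.27
grasp_force: 6.3
```

```bash
python3 -c "
from h import *;where()
p,d=cap('top');W=world('top',d)[140:225,275:395].reshape(-1,3);B=np.c_[(W[:,:2]-O)@EX,(W[:,:2]-O)@EY,W[:,2]]
for y in(.088,0):
    k=B[(abs(B[:,1]-y)<.04)&(abs(B[:,0])<.06)&(B[:,2]>.1)&(B[:,2]<.115)];print(len(k),np.median(k,0).round(3))"
```

```text
t 13.9 bin -0.095 0.4157 z 0.1087 yaw 10.12 tz [ 0.002  0.002 -1.   ] F [1.3 0.2 1.3] op 0.27 g 6.309038400650024
53 [0.014 0.088 0.106]
54 [-0.021 -0.002  0.106]
```

Both placed filters stand with knob tops at 0.106. Carrying C now.

Call:
send_rows --pt "0 0 -0.1 0 0 0" --pt "0 0 -0.25 0 0 0" --pt "0 0 -0.42 0 0 0" --pt "0 0 -0.58 0 0 0" --pt "0 0.03 -0.64 0 0 0" --pt "0.03 0.1 -0.64 0 0 0" --pt "0.06 0.22 -0.64 0 0 0" --pt "0.1 0.38 -0.64 0 0 0" --pt "0.14 0.55 -0.64 0 0 0" --pt "0.18 0.7 -0.64 0 0 0" --pt "0.2 0.86 -0.64 0 0 0" --pt "0.2 1 -0.64 0 0 0"

```text
time_s: 15.15
position: [0.4805, 0.093, 0.2678]
tcp_rot: [[0.984, 0.176, 0.001], [0.176, -0.984, -0.0], [0.001, 0.001, -1.0]]
force: [0.4, -0.2, -1.5]
opening: 0.262
grasp_force: 30.0
```

Call:
send_rows --pt "0.04 0.15 0 0 0 0" --pt "0.08 0.33 0 0 0 0" --pt "0.12 0.5 0 0 0 0" --pt "0.16 0.66 0 0 0 0" --pt "0.19 0.8 0 0 0 0" --pt "0.22 0.92 0 0 0 0" --pt "0.228 1 0 0 0 0" --pt "0.228 1 0 0 0 0"

```text
time_s: 15.95
position: [0.5804, -0.1436, 0.2673]
tcp_rot: [[0.985, 0.173, 0.0], [0.173, -0.985, -0.001], [0.0, 0.001, -1.0]]
force: [-0.3, 0.3, -0.7]
opening: 0.262
grasp_force: 30.0
```

Call:
send_rows --pt "0 0.016 0.1 0 0 0" --pt "0 0.016 0.25 0 0 0" --pt "0 0.016 0.4 0 0 0" --pt "0 0.016 0.54 0 0 0" --pt "0 0.016 0.64 0 0 0" --pt "0 0.016 0.7 0 0 0" --pt "0 0.016 0.72 0 0 0" --pt "0 0.016 0.72 0 0 0"

```text
time_s: 16.75
position: [0.5797, -0.1433, 0.0879]
tcp_rot: [[0.984, 0.177, -0.002], [0.177, -0.984, 0.001], [-0.002, -0.002, -1.0]]
force: [-0.0, -0.0, 0.0]
opening: 0.269
grasp_force: 30.0
```

```bash
python3 -c "
from h import *;where()"
```

```text
t 16.75 bin 0.0107 -0.0866 z 0.0879 yaw 10.21 tz [-0.002  0.001 -1.   ] F [-0. -0.  0.] op 0.269 g 29.992574751377106
```

Call:
send_rows --pt "0 0 0 0 0 0" --pt "0 0 0 0 0 0" --pt "0 0 0 0 0 0" --pt "0 0 -0.1 0 0 0" --pt "0 0 -0.3 0 0 0" --pt "0 0 -0.5 0 0 0" --pt "0 0 -0.7 0 0 0" --pt "0 0 -0.84 0 0 0" --pt "0 0 -0.84 0 0 0" --grip 0.55

```text
time_s: 17.65
position: [0.584, -0.1466, 0.3047]
tcp_rot: [[0.984, 0.176, 0.013], [0.176, -0.984, -0.006], [0.012, 0.008, -1.0]]
force: [0.5, 0.1, -1.3]
opening: 0.549
grasp_force: 0.0
```

Call:
send_rows --pt "0 0 -0.2 0 0 0" --pt "0 0 -0.34 0 0 0" --pt "0 0 -0.34 0 0 0" --pt "0.15 -0.1 -0.34 0 0 0" --pt "0.3 -0.2 -0.34 0 0 0" --pt "0.45 -0.3 -0.34 0 0 0" --pt "0.572 -0.352 -0.34 0 0 0" --pt "0.572 -0.352 -0.34 0 0 0" --pt "0.572 -0.352 -0.34 0 0 0" --grip 0

```text
time_s: 18.55
position: [0.7054, -0.033, 0.3801]
tcp_rot: [[0.984, 0.177, -0.004], [0.177, -0.984, 0.0], [-0.004, -0.001, -1.0]]
force: [-0.6, -1.1, -0.3]
opening: 0.008
grasp_force: 0.0
```

```bash
python3 -c "
from h import *;where()
p,d=cap('top','t3.png');W=world('top',d).reshape(-1,3);B=np.c_[(W[:,:2]-O)@EX,(W[:,:2]-O)@EY,W[:,2]]
for y in(.088,0,-.088):
    k=B[(abs(B[:,1]-y)<.04)&(abs(B[:,0])<.06)&(B[:,2]>.1)&(B[:,2]<.115)];print(len(k),np.median(k,0).round(3))
c=p.reshape(-1,3).astype(int);q=B[(c[:,2]>c[:,0]+50)&(abs(B[:,0]-.09)<.05)&(abs(B[:,1])<.16)]
for z in(.16,.2,.25,.28,.3,.315):
    k=q[abs(q[:,2]-z)<.006];print(z,len(k),np.median(k[:,0]) if len(k) else 0, k[:,1].min() if len(k) else 0,k[:,1].max() if len(k) else 0)"
```

```text
t 18.55 bin 0.1538 0.0001 z 0.3801 yaw 10.19 tz [-0.004  0.    -1.   ] F [-0.6 -1.1 -0.3] op 0.008 g 0.0
0 [nan nan nan]
53 [-0.021 -0.001  0.106]
52 [ 0.01  -0.088  0.107]
0.16 78 0.08757102128739765 -0.14404667581178904 0.002805006900567539
0.2 86 0.0896512398677696 -0.14553645346145597 0.00024448515622014924
0.25 96 0.09242558556155706 -0.14492746161647677 -0.0012580888928643043
0.28 29 0.09289322857288695 -0.13896757913618957 -0.0009177471090433562
0.3 274 0.09167432902399483 -0.15167813420589246 0.0006800653178956974
0.315 17 0.09576038216658204 -0.022697190862714097 -0.002777546599922325
  return _methods._mean(a, axis=axis, dtype=dtype,
  ret = um.true_divide(
```

View pics/t3.png

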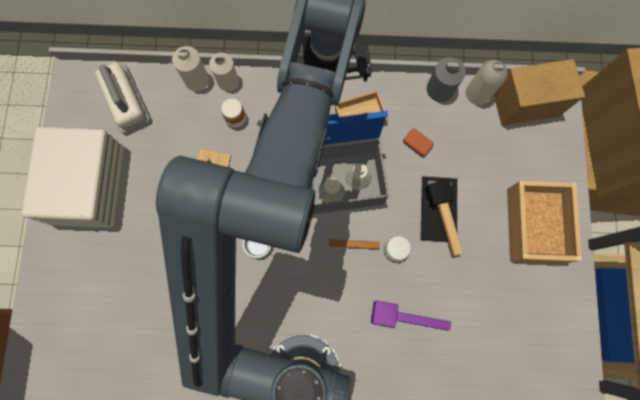

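The lid leans 3° back, with the hinge at bin x≈0.086. The tool is behind it, clear. I'll go down and swing it shut along an arc.

Call:
send_rows --pt "0 0 0.15 0 0 0" --pt "0 0 0.3 0 0 0" --pt "0 0 0.38 0 0 0" --pt "0 0 0.38 0 0 0" --pt "0 0 0.38 0 0 0"

```text
time_s: 19.1
position: [0.7056, -0.0345, 0.2882]
tcp_rot: [[0.985, 0.175, 0.0], [0.175, -0.985, -0.0], [0.0, 0.0, -1.0]]
force: [-0.4, 0.6, 0.4]
opening: 0.007
grasp_force: 0.0
```

Call:
send_rows --pt "-0.1 0 0.01 0 0 0" --pt "-0.197 0 0.02 0 0 0" --pt "-0.28 0 0.024 0 0 0" --pt "-0.359 0 0.033 0 0 0" --pt "-0.436 0 0.056 0 0 0" --pt "-0.512 0 0.087 0 0 0" --pt "-0.581 0 0.132 0 0 0" --pt "-0.645 0 0.179 0 0 0" --pt "-0.701 0 0.237 0 0 0" --pt "-0.75 0 0.302 0 0 0" --pt "-0.79 0 0.373 0 0 0" --pt "-0.82 0 0.449 0 0 0"

```text
time_s: 20.3
position: [0.5057, -0.0708, 0.1777]
tcp_rot: [[0.985, 0.175, 0.006], [0.175, -0.985, -0.003], [0.006, 0.004, -1.0]]
force: [-0.1, 0.6, 1.1]
opening: 0.004
grasp_force: 0.3
```

Call:
send_rows --pt "-0.02 0 0.078 0 0 0" --pt "-0.03 0 0.13 0 0 0" --pt "-0.03 0 0.16 0 0 0" --pt "-0.03 0 0.165 0 0 0"

```text
time_s: 20.7
position: [0.4978, -0.0715, 0.1349]
tcp_rot: [[0.984, 0.175, 0.002], [0.175, -0.984, -0.001], [0.002, 0.001, -1.0]]
force: [0.5, -0.2, 0.2]
opening: 0.004
grasp_force: 0.0
```

```bash
python3 -c "
from h import *;where()"
```

```text
t 20.7 bin -0.0573 -0.0015 z 0.1349 yaw 10.11 tz [ 0.002 -0.001 -1.   ] F [ 0.5 -0.2  0.2] op 0.004 g 0.0
```

Call:
send_rows --pt "0 0 0.01 0 0 0" --pt "0 0 0.016 0 0 0" --pt "0 0 0.016 0 0 0"

```text
time_s: 21.0
position: [0.4983, -0.0715, 0.1332]
tcp_rot: [[0.984, 0.177, 0.004], [0.177, -0.984, -0.002], [0.004, 0.003, -1.0]]
force: [-3.7, 1.2, 16.2]
opening: 0.004
grasp_force: 8.0
```

```bash
python3 -c "
from h import *;where()
p,d=cap('scene','s4.png');W=world('scene',d).reshape(-1,3);B=np.c_[(W[:,:2]-O)@EX,(W[:,:2]-O)@EY,W[:,2]]
c=p.reshape(-1,3).astype(int);q=B[(c[:,2]>c[:,0]+50)&(abs(B[:,0])<.13)&(abs(B[:,1])<.16)]
print(len(q));A_=np.c_[q[:,:2],np.ones(len(q))];print(np.linalg.lstsq(A_,q[:,2],rcond=None)[0])
k=B[(c.min(1)>90)&(c.max(1)-c.min(1)<30)&(abs(B[:,0])<.1)&(abs(B[:,1])<.15)&(B[:,2]>.15)&(B[:,2]<.172)]
for a,b in((-.015,.105),(.03,0),(-.015,-.105)):
  m=k[np.hypot(k[:,0]-a,k[:,1]-b)<.03];print(len(m),np.median(m,0).round(4),((m.max(0)+m.min(0))/2).round(4))
"
```

```text
t 21.0 bin -0.0568 -0.0015 z 0.1332 yaw 10.17 tz [ 0.004 -0.002 -1.   ] F [-3.7  1.2 16.2] op 0.004 g 8.024277209769934
6197
[-0.00018459  0.00064041  0.13321273]
96 [-0.0171  0.106   0.1619] [-0.0162  0.1061  0.1613]
114 [0.028  0.0013 0.1607] [0.0267 0.0017 0.1603]
114 [-0.0169 -0.1035  0.1618] [-0.017  -0.1036  0.1611]
```

View pics/s4.png

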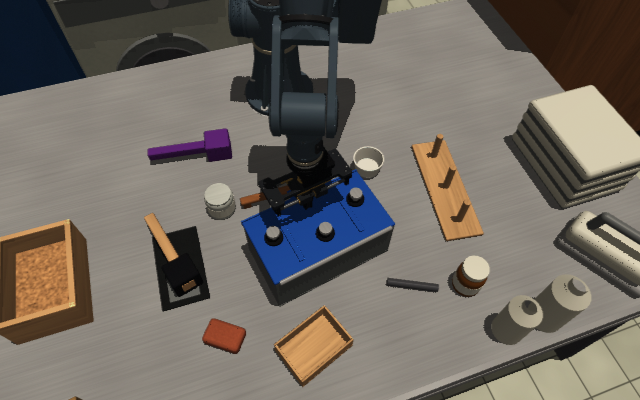

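The lid is shut and level at z=0.133, with the pins at their expected places (273,233), (325,230), (356,195). I'll lift off and measure the mallet again.

Call:
send_rows --pt "0 0 -0.1 0 0 0" --pt "0 0 -0.25 0 0 0" --pt "0 0 -0.4 0 0 0" --pt "0 0 -0.48 0 0 0" --pt "0 0 -0.48 0 0 0"

```text
time_s: 21.55
position: [0.4997, -0.0717, 0.2544]
tcp_rot: [[0.984, 0.176, 0.01], [0.176, -0.984, -0.004], [0.009, 0.005, -1.0]]
force: [0.7, 0.1, 0.1]
opening: 0.006
grasp_force: 0.0
```

```bash
cat >> h.py <<'E'
def mallet(pad=0):
    for nm in('top','scene'):
        p,d=cap(nm,None);W=world(nm,d);c=p.astype(int)
        m=(np.hypot(W[...,0]-.53,W[...,1]+.385)<.12)
        P=W[m];c=c[m];dark=c.sum(1)<150
        h=P[dark&(P[:,2]>.057)&(P[:,2]<.07)];r=cv2.minAreaRect((h[:,:2]*1000).astype(np.float32)) if len(h)>5 else None
        w=P[(P[:,2]>.035)&(P[:,2]<.056)&(c[:,0]>c[:,2]+30)];r2=cv2.minAreaRect((w[:,:2]*1000).astype(np.float32)) if len(w)>5 else None
        g=P[(c.min(1)>75)&(c.max(1)-c.min(1)<25)&(P[:,2]<.012)&(np.hypot(P[:,0]-.535,P[:,1]+.39)<.055)]
        print(nm,'head',r,'handle',r2,'\n grey',len(g),g.mean(0) if len(g) else 0, (g.min(0),g.max(0)) if len(g) else 0)
E
python3 -c "
from h import *;where();mallet()
p,d=cap('scene');cv2.imwrite('pics/m.png',cv2.resize(p[200:320,130:230,::-1],None,fx=5,fy=5,interpolation=2))"
```

```text
t 21.55 bin -0.0555 -0.002 z 0.2544 yaw 10.15 tz [ 0.01  -0.004 -1.   ] F [0.7 0.1 0.1] op 0.006 g 0.0
top head ((530.4411010742188, -385.1179504394531), (66.59149932861328, 67.67670440673828), 15.959344863891602) handle ((457.2312316894531, -406.21087646484375), (88.11125946044922, 28.461347579956055), 16.09213638305664) 
 grey 36 [ 0.55583353 -0.3544266   0.00251887] (array([ 0.51796817, -0.39717525, -0.00391701]), array([ 0.5897192 , -0.33537846,  0.00895454]))
scene head ((527.9259033203125, -383.4549865722656), (66.78239440917969, 65.87982177734375), 16.975975036621094) handle ((487.74163818359375, -394.1467590332031), (152.40646362304688, 28.053356170654297), 15.228740692138672) 
 grey 198 [ 0.56163921 -0.3951461   0.00267978] (array([ 0.52067118, -0.42658847, -0.00311646]), array([ 0.58937918, -0.33543356,  0.00825216]))
```

View pics/m.png

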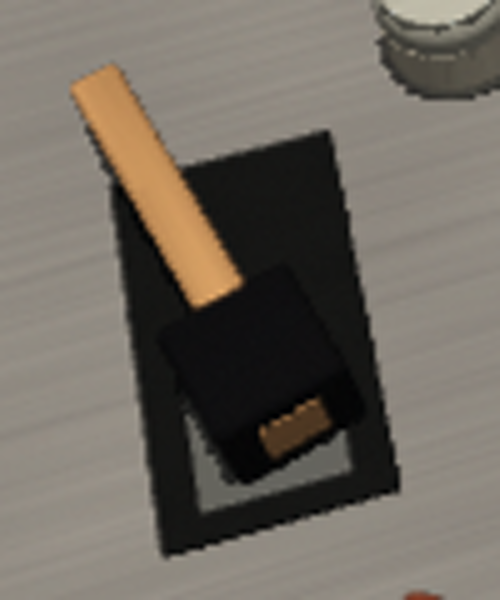

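Call:
send_rows --pt "-0.096 1 0 0 0 0" --pt "-0.096 1 0 0 0 0" --pt "-0.096 1 0 0 0 0" --pt "-0.096 1 0 0 0 0" --pt "-0.096 1 0 0 0 0" --pt "-0.096 1 0 0 0 0" --grip 1

```text
time_s: 22.3
position: [0.517, -0.3278, 0.2479]
tcp_rot: [[0.985, 0.17, -0.0], [0.17, -0.985, -0.002], [-0.001, 0.002, -1.0]]
force: [0.3, 0.7, -0.3]
opening: 0.467
grasp_force: 0.0
```

Call:
send_rows --pt "0 0.254 0 0 0 -0.062" --pt "0 0.254 0 0 0 -0.062" --pt "0 0.254 0 0 0 -0.062" --pt "0 0.254 0 0 0 -0.062" --pt "0 0.254 0 0 0 -0.062"

```text
time_s: 22.8
position: [0.528, -0.3814, 0.2495]
tcp_rot: [[0.962, 0.272, -0.001], [0.272, -0.962, 0.002], [-0.001, -0.002, -1.0]]
force: [-0.4, 0.4, 0.5]
opening: 0.925
grasp_force: 0.0
```

```bash
python3 -c "
from h import *;s=where();print(s['position'])
c=viewer.camera_info('scene');R=np.array(c['R']);t=np.array(c['t']);C=-R.T@t
def pt(u,v,z=.003):
    r=R.T@np.array([(130+u/5-.4-c['cx'])/c['fx'],(200+v/5-.4-c['cy'])/c['fy'],1]);return (C+r*(z-C[2])/r[2])[:2].round(4)
for q in((330,130),(165,555),(398,490),(203,515),(352,470)):print(q,pt(*q))
mallet()
"
```

```text
t 22.8 bin -0.082 -0.3119 z 0.2495 yaw 15.77 tz [-0.001  0.002 -1.   ] F [-0.4  0.4  0.5] op 0.925 g 0.0
[ 0.5279822  -0.3814434   0.24949219]
(330, 130) [ 0.3895 -0.3323]
(165, 555) [ 0.5861 -0.4458]
(398, 490) [ 0.5895 -0.3389]
(203, 515) [ 0.5726 -0.4263]
(352, 470) [ 0.5729 -0.3572]
top head None handle ((420.93878173828125, -419.04656982421875), (14.617557525634766, 29.71410369873047), 45.76408767700195) 
 grey 0 0 0
scene head ((527.5740356445312, -383.4272155761719), (68.00298309326172, 65.68297576904297), 15.136879920959473) handle ((488.0351257324219, -393.94061279296875), (153.17420959472656, 28.04401969909668), 15.171653747558594) 
 grey 174 [ 0.56472508 -0.39184918  0.00302001] (array([ 0.53387818, -0.42650762, -0.00339737]), array([ 0.5892927 , -0.33603051,  0.00872128]))
```

The mat's grey square is centred at about (0.538,-0.391). Next I'll descend and grip the mallet by its head, on the faces beside the handle.

Call:
send_rows --pt "0 0 0.15 0 0 0" --pt "0 0 0.3 0 0 0" --pt "0 0 0.45 0 0 0" --pt "0 0 0.58 0 0 0" --pt "0 0 0.68 0 0 0" --pt "0 0 0.76 0 0 0" --pt "0 0 0.82 0 0 0" --pt "0 0 0.86 0 0 0" --pt "0 0 0.885 0 0 0" --pt "0 0 0.892 0 0 0" --pt "0 0 0.892 0 0 0" --grip 1

```text
time_s: 24.0
position: [0.5286, -0.3839, 0.0276]
tcp_rot: [[0.963, 0.271, 0.001], [0.271, -0.963, -0.001], [0.0, 0.001, -1.0]]
force: [-0.2, -0.4, -0.0]
opening: 0.997
grasp_force: 0.0
```

Call:
send_rows --pt "0 0 0 0 0 0" --pt "0 0 0 0 0 0" --pt "0 0 0 0 0 0" --pt "0 0 0 0 0 0" --pt "0 0 0 0 0 0" --grip 0

```text
time_s: 24.5
position: [0.5286, -0.3841, 0.0276]
tcp_rot: [[0.963, 0.271, 0.001], [0.271, -0.963, -0.001], [0.001, 0.001, -1.0]]
force: [0.6, -0.1, 2.0]
opening: 0.756
grasp_force: 30.0
```

```bash
python3 -c "
from h import *;s=where();print(s['position'])"
```

```text
t 24.5 bin -0.0818 -0.3147 z 0.0276 yaw 15.71 tz [ 0.001 -0.001 -1.   ] F [ 0.6 -0.1  2. ] op 0.756 g 29.999711494892836
[ 0.52861711 -0.38412448  0.02755531]
```

Call:
send_rows --pt "0 0 -0.08 0 0 0" --pt "0 0 -0.2 0 0 0" --pt "0 0 -0.35 0 0 0" --pt "0 0 -0.5 0 0 0" --pt "0 0 -0.65 0 0 0.03" --pt "0 0 -0.78 0 0 0.062" --pt "0 0 -0.88 0 0 0.062" --pt "0 0 -0.88 0 0 0.062"

```text
time_s: 25.3
position: [0.5298, -0.3849, 0.2506]
tcp_rot: [[0.984, 0.176, 0.005], [0.176, -0.984, -0.005], [0.004, 0.006, -1.0]]
force: [0.0, -0.5, -2.6]
opening: 0.756
grasp_force: 30.0
```

Call:
send_rows --pt "0.04 -0.12 0 0 0 0" --pt "0.09 -0.28 0 0 0 0" --pt "0.14 -0.45 0 0 0 0" --pt "0.19 -0.62 0 0 0 0" --pt "0.23 -0.76 0 0 0 0" --pt "0.26 -0.84 0 0 0 0" --pt "0.26 -0.84 0.06 0 0 0" --pt "0.26 -0.84 0.14 0 0 0" --pt "0.26 -0.84 0.19 0 0 0" --pt "0.26 -0.84 0.19 0 0 0"

```text
time_s: 26.3
position: [0.5528, -0.1642, 0.1958]
tcp_rot: [[0.984, 0.176, -0.007], [0.176, -0.984, 0.004], [-0.007, -0.005, -1.0]]
force: [-0.2, 0.5, -3.7]
opening: 0.753
grasp_force: 30.0
```

```bash
python3 -c "
from h import *;s=where()
p,d=cap('scene');cv2.imwrite('pics/s6.png',cv2.resize(p[130:310,210:430,::-1],None,fx=3,fy=3,interpolation=2))"
```

```text
t 26.3 bin -0.0195 -0.1024 z 0.1958 yaw 10.13 tz [-0.007  0.004 -1.   ] F [-0.2  0.5 -3.7] op 0.753 g 29.998979796655476
```

View pics/s6.png

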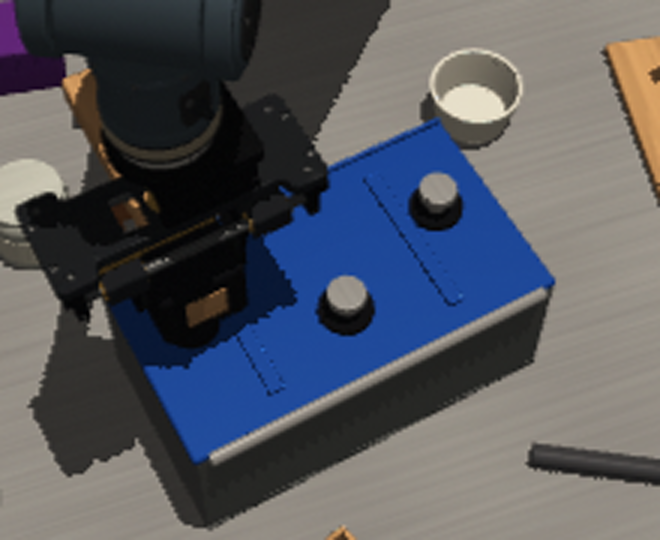

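Call:
send_rows --pt "0 0 0 0 0 0" --pt "0 0 0.06 0 0 0" --pt "0 0 0.125 0 0 0" --pt "0 0 0.128 0 0 0"

```text
time_s: 26.75
position: [0.5572, -0.1668, 0.169]
tcp_rot: [[0.984, 0.175, 0.005], [0.175, -0.984, -0.002], [0.004, 0.003, -1.0]]
force: [1.3, -0.9, 1.1]
opening: 0.757
grasp_force: 30.0
```

```bash
python3 -c "
from h import *;s=where()"
```

```text
t 26.75 bin -0.0156 -0.1057 z 0.169 yaw 10.1 tz [ 0.005 -0.002 -1.   ] F [ 1.3 -0.9  1.1] op 0.757 g 29.999174396507442
```

Call:
send_rows --pt "0 0 0.004 0 0 0" --pt "0 0 0.008 0 0 0" --pt "0 0 0.008 0 0 0"

```text
time_s: 27.05
position: [0.5573, -0.1667, 0.1689]
tcp_rot: [[0.984, 0.176, 0.005], [0.176, -0.984, -0.003], [0.005, 0.004, -1.0]]
force: [-0.4, 1.0, 8.2]
opening: 0.755
grasp_force: 30.0
```

Call:
send_rows --pt "0 0 -0.06 0 0 0" --pt "0 0 -0.14 0 0 0" --pt "0 0 -0.14 0 0 0"

```text
time_s: 27.35
position: [0.5572, -0.1665, 0.2035]
tcp_rot: [[0.984, 0.176, 0.006], [0.176, -0.984, -0.003], [0.005, 0.004, -1.0]]
force: [0.1, -0.1, -3.4]
opening: 0.752
grasp_force: 30.0
```

```bash
python3 -c "
from h import *;s=where()"
```

```text
t 27.35 bin -0.0155 -0.1054 z 0.2035 yaw 10.12 tz [ 0.006 -0.003 -1.   ] F [ 0.1 -0.1 -3.4] op 0.752 g 29.999446291476488
```

The right pin hit its stop (8 N, z unchanged). Now the mid and left pins.

Call:
send_rows --pt "0.06 -0.14 0 0 0 0" --pt "0.12 -0.28 0 0 0 0" --pt "0.18 -0.424 0 0 0 0" --pt "0.18 -0.424 0 0 0 0" --pt "0.18 -0.424 0 0 0 0" --pt "0.18 -0.424 0.06 0 0 0" --pt "0.18 -0.424 0.125 0 0 0" --pt "0.18 -0.424 0.132 0 0 0" --pt "0.18 -0.424 0.136 0 0 0" --pt "0.18 -0.424 0.136 0 0 0"

```text
time_s: 28.35
position: [0.5821, -0.0544, 0.1682]
tcp_rot: [[0.985, 0.174, 0.003], [0.174, -0.985, -0.0], [0.003, 0.001, -1.0]]
force: [0.5, 2.3, 5.8]
opening: 0.756
grasp_force: 30.0
```

Call:
send_rows --pt "0 0 -0.06 0 0 0" --pt "0 0 -0.136 0 0 0" --pt "0 0 -0.136 0 0 0"

```text
time_s: 28.65
position: [0.5827, -0.0551, 0.2026]
tcp_rot: [[0.985, 0.174, 0.005], [0.174, -0.985, -0.002], [0.005, 0.003, -1.0]]
force: [0.5, 0.5, -3.4]
opening: 0.759
grasp_force: 30.0
```

Call:
send_rows --pt "-0.06 -0.14 0 0 0 0" --pt "-0.12 -0.28 0 0 0 0" --pt "-0.18 -0.42 0 0 0 0" --pt "-0.18 -0.42 0 0 0 0" --pt "-0.18 -0.42 0 0 0 0" --pt "-0.18 -0.42 0.06 0 0 0" --pt "-0.18 -0.42 0.125 0 0 0" --pt "-0.18 -0.42 0.132 0 0 0" --pt "-0.18 -0.42 0.136 0 0 0" --pt "-0.18 -0.42 0.136 0 0 0"

```text
time_s: 29.65
position: [0.5208, 0.0408, 0.1681]
tcp_rot: [[0.985, 0.174, 0.005], [0.174, -0.985, -0.0], [0.004, 0.001, -1.0]]
force: [-0.6, 1.8, 7.4]
opening: 0.75
grasp_force: 30.0
```

Call:
send_rows --pt "0 0 -0.06 0 0 0" --pt "0 0 -0.18 0 0 0" --pt "0 0 -0.32 0 0 0" --pt "0 0.1 -0.32 0 0 0" --pt "0 0.25 -0.32 0 0 0" --pt "0 0.4 -0.32 0 0 0" --pt "0 0.57 -0.32 0 0 0" --pt "0 0.74 -0.32 0 0 0" --pt "0 0.9 -0.32 0 0 0" --pt "0 1 -0.32 0 0 0" --pt "0 1 -0.32 0 0 0"

```text
time_s: 30.75
position: [0.5632, -0.2102, 0.2459]
tcp_rot: [[0.985, 0.17, 0.002], [0.17, -0.985, -0.003], [0.001, 0.003, -1.0]]
force: [0.5, -0.4, -3.5]
opening: 0.758
grasp_force: 30.0
```

```bash
python3 -c "
from h import *;where()"
```

```text
t 30.75 bin -0.0173 -0.1495 z 0.2459 yaw 9.79 tz [ 0.002 -0.003 -1.   ] F [ 0.5 -0.4 -3.5] op 0.758 g 29.998387765000416
```

Call:
send_rows --pt "-0.06 0.18 0 0 0 0" --pt "-0.12 0.36 0 0 0 0" --pt "-0.18 0.54 0 0 0 0" --pt "-0.232 0.69 0 0 0 0" --pt "-0.232 0.71 0 0 0 0" --pt "-0.232 0.715 0 0 0 0" --pt "-0.232 0.715 0 0 0 0"

```text
time_s: 31.45
position: [0.5362, -0.3893, 0.2457]
tcp_rot: [[0.984, 0.176, -0.001], [0.176, -0.984, 0.002], [-0.001, -0.002, -1.0]]
force: [0.6, 0.6, -3.9]
opening: 0.758
grasp_force: 30.0
```

```bash
python3 -c "
from h import *;s=where();print(s['position'])
for n in('scene','top'):
  p,d=cap(n,n+'7.png');W=world(n,d).reshape(-1,3);B=np.c_[(W[:,:2]-O)@EX,(W[:,:2]-O)@EY,W[:,2]]
  for a,b in((-.015,.105),(.03,0),(-.015,-.105)):
    m=B[np.hypot(B[:,0]-a,B[:,1]-b)<.009];print(n,len(m),np.median(m,0).round(4))
"
```

```text
t 31.45 bin -0.0753 -0.321 z 0.2457 yaw 10.12 tz [-0.001  0.002 -1.   ] F [ 0.6  0.6 -3.9] op 0.758 g 29.998970194717458
[ 0.53621399 -0.38925903  0.24573609]
scene 38 [-0.0147  0.1041  0.1455]
scene 46 [0.0295 0.     0.1442]
scene 44 [-0.0152 -0.1052  0.1445]
top 28 [-0.0156  0.1048  0.1474]
top 0 [nan nan nan]
top 0 [nan nan nan]
  return _methods._mean(a, axis=axis, dtype=dtype,
  ret = um.true_divide(
```

View pics/scene7.png

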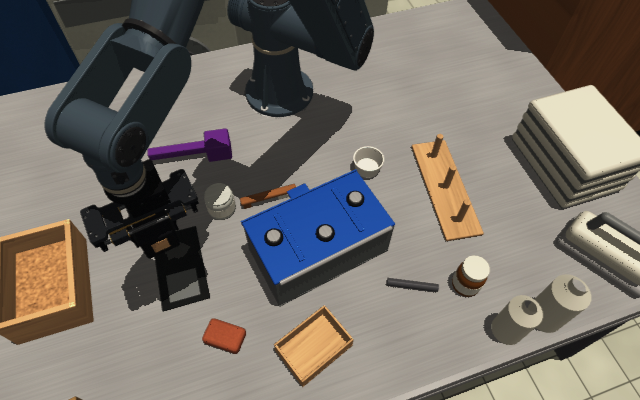

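All three pins are home (tops ≈0.145), and the mallet hangs over the mat. Setting it down.

Call:
send_rows --pt "0 0 0.15 0 0 0" --pt "0 0 0.3 0 0 0" --pt "0 0 0.45 0 0 0" --pt "0 0 0.58 0 0 0" --pt "0 0 0.68 0 0 0" --pt "0 0 0.76 0 0 0" --pt "0 0 0.81 0 0 0" --pt "0 0 0.84 0 0 0" --pt "0 0 0.86 0 0 0" --pt "0 0 0.87 0 0 0" --pt "0 0 0.87 0 0 0"

```text
time_s: 32.65
position: [0.5369, -0.3903, 0.0296]
tcp_rot: [[0.984, 0.176, 0.001], [0.176, -0.984, -0.001], [0.001, 0.001, -1.0]]
force: [0.2, -0.5, -2.9]
opening: 0.757
grasp_force: 30.0
```

```bash
python3 -c "
from h import *;s=where();print(s['position'])"
```

```text
t 32.65 bin -0.0747 -0.3222 z 0.0296 yaw 10.14 tz [ 0.001 -0.001 -1.   ] F [ 0.2 -0.5 -2.9] op 0.757 g 29.99883853516849
[ 0.53690791 -0.39028272  0.02963246]
```

Call:
send_rows --pt "0 0 0.006 0 0 0" --pt "0 0 0.009 0 0 0" --pt "0 0 0.009 0 0 0"

```text
time_s: 32.95
position: [0.5366, -0.3902, 0.0271]
tcp_rot: [[0.984, 0.176, 0.0], [0.176, -0.984, -0.0], [0.0, 0.0, -1.0]]
force: [0.0, 1.0, -3.8]
opening: 0.757
grasp_force: 30.0
```

Call:
send_rows --pt "0 0 0 0 0 0" --pt "0 0 0 0 0 0" --pt "0 0 0 0 0 0" --pt "0 0 0 0 0 0" --pt "0 0 0 0 0 0" --pt "0 0 -0.06 0 0 0" --pt "0 0 -0.2 0 0 0" --pt "0 0 -0.4 0 0 0" --pt "0 0 -0.6 0 0 0" --pt "0 0 -0.8 0 0 0" --pt "0 0 -0.9 0 0 0" --grip 1

```text
time_s: 34.05
position: [0.5382, -0.3915, 0.2589]
tcp_rot: [[0.984, 0.176, 0.007], [0.176, -0.984, -0.007], [0.006, 0.008, -1.0]]
force: [1.0, -0.5, -0.1]
opening: 0.998
grasp_force: 0.0
```

Call:
send_rows --pt "-0.3 0.9 0 0 0 0" --pt "-0.3 0.9 0 0 0 0" --pt "-0.3 0.9 0 0 0 0" --pt "-0.3 0.9 0 0 0 0" --pt "-0.3 0.9 0 0 0 0" --pt "-0.3 0.9 0 0 0 0" --pt "-0.3 0.9 0 0 0 0"

```text
time_s: 34.75
position: [0.5015, -0.6252, 0.2519]
tcp_rot: [[0.985, 0.174, 0.0], [0.174, -0.985, 0.001], [0.0, -0.001, -1.0]]
force: [0.1, 0.5, 0.4]
opening: 1.004
grasp_force: 0.0
```

```bash
python3 -c "
from h import *;s=where();mallet();cap('scene','s8.png')"
```

```text
t 34.75 bin -0.1508 -0.5472 z 0.2519 yaw 10.04 tz [ 0.     0.001 -1.   ] F [0.1 0.5 0.4] op 1.004 g 0.0
top head None handle None 
 grey 0 0 0
scene head ((536.3779907226562, -388.7824401855469), (67.32866668701172, 65.78128814697266), 10.141094207763672) handle ((491.8275451660156, -396.3428955078125), (160.41563415527344, 27.789094924926758), 9.532671928405762) 
 grey 78 [ 0.56412552 -0.38421429  0.00259759] (array([ 0.50277398, -0.42644588, -0.00508731]), array([ 0.58947643, -0.33510182,  0.00704223]))
```

View pics/s8.png

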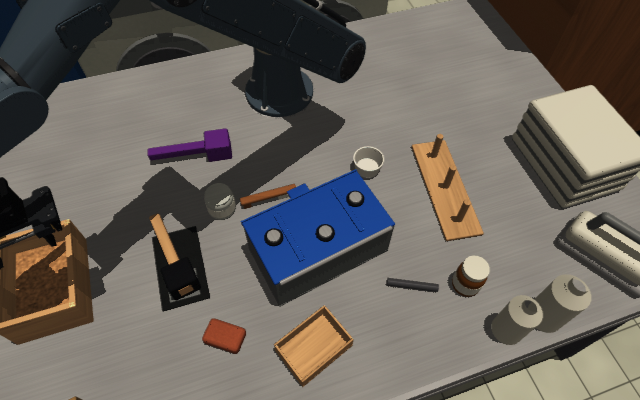

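The mallet stands at (0.536,-0.389), on its grey square. The lid is shut, the pins are home and the arm is clear.

```bash
python3 -c "
from h import *;print(ticket.hand_in())"
```

```text
the job is handed in; nothing more can be done
None
```

I handed the job in at about 35 s, and my last images and measurements showed every step done: three filters upright in the bin, lid shut, three pins home under the mallet, and the mallet standing about 3 mm from the grey square's centre; `ticket.hand_in()` gave no verdict.

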